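Turn the closed tin over in its bench stand and bring it back upright

ROBOT

A 7-joint arm with a two-finger parallel gripper is mounted at the origin on the work surface. World frame = base frame: x ahead of the robot, y to its left, z up, the work surface at z = 0. Lengths are in m, angles in rad, forces in N, time in s.
With the tool pointing down it reaches from about 0.425 to 0.875 m from the base axis. Payload 4.7 kg.
Tool frame: the origin (TCP) lies between the finger pads; the fingertips stand 11 mm ahead of it and the grasp point (between the pads) lies 8 mm behind it; z points along the fingers, y is the line along which they close (so a half turn about z gives the same grasp; the last joint's range is limited). The gripper opens to 87 mm and grips with 3 to 60 N. Pads are 19 mm wide; open, the fingers measure 117 mm over their backs; the gripper's body (75 mm by 190 mm) begins 51 mm behind the grasp point.
Start: joints at [-1.209, 0.321, -0.07, 1.45, 0.023, 1.371, -0.057], TCP at [0.222, 0.611, 0.234] pointing down, gripper open.
Joint ranges: [-2.86, 2.86], [-0.3, 2.09], [-1.38, 1.24], [0.06, 2.45], [-1.56, 4.7], [0.09, 2.05], [-2.69, 2.69]. Speed limits (rad/s): [2.57, 2.57, 3.14, 3.14, 3.14, 3.14, 3.14].

INTERFACE

Orientations are given as a rotation vector (axis times angle).
In Python, from bench import ctrl gives the robot as it stands. The module is installed in compiled form; this text tells all that it offers.
- The arm moves only by the shell command python3 -m inch 'ROWS' [FORCE]. ROWS is JSON, a list of rows, each an object with "slide": the shift along the tool's x, y, z scaled (see below), a list of three; "angular": the turn, a rotation vector about the tool's x, y, z scaled (see below), a list of three; "claw": the opening, from -1 (shut) to 1 (fully open). In form: [{"slide": [tx, ty, tz], "angular": [rx, ry, rz], "claw": claw}, ...]. A call has 1 to 10 rows; each row is the pose to reach, as a shift and turn from the pose commanded when the call began, along the tool's axes at that moment; what a row does not reach only later rows make up. The controller multiplies each number of a shift by 0.25 m and each number of a turn by 30 degrees. A row lasts 1/10 s, in which the tool goes at most 50 mm and 8.59 degrees, less where a joint would pass 70% of its speed; a pose out of reach is approached as far as the arm can. A call with a number of a shift or a turn outside -1 to 1 is refused whole. A call with a gripper value outside its range is refused whole. The fingers move at their own pace and stop on an object; FORCE is the grip in N (left out, the last holds). Time passes only in rows, so rows that repeat a pose let the fingers close. It gives the time, the measured TCP pose, the force, the opening and the grip force at its end, in the units of the state.
- ctrl.get_state(): the state, without advancing time (a new reading comes with each control period).
- ctrl.get_image(name): name is "scene" or "top" or "wrist"; returns a dict with "color" (400x640x3 uint8, red, green, blue), "depth" (400x640 float32, m along the optical axis (not along the pixel's ray), 0 where there is no reading), "camera_matrix" (3x3 intrinsics, pixels), "extrinsics" (4x4, takes a point from camera to world coordinates); the wrist camera has in their place "tool_from_camera" (4x4, takes a point from camera to tool coordinates, whose origin is the TCP and whose axes are the flange's). Camera axes: x right, y up, looking along -z (the intrinsics and any distortion apply to the point x, -y, -z); pixel columns grow to the right and rows downward; lengths in m; the calibration is good to about 2 mm. A picture is of the moment at which its call begins: read the wrist's pose just before it.
- ctrl.close_job(): hands the job in; it is judged then, once.
Trained networks look in the newest picture that a camera, given by its name, has taken for a name from the list of things; names that differ only in an ending like _2 or _b are one class to them, and where a whole thing is asked for, a point or a joint stands for the part that bears it (a point fixed in the world has none). Each returns a list of dicts, best first, with "confidence" (0 to 1); they miss things now and then, are a little off and sometimes report something else, mostly with a low value. They report only what shows in the picture. A call takes as long as a camera call.
- ctrl.find_in(query, camera): "bbox" ([centre column, centre row, width, height] in pixels, round what is visible of it).
- ctrl.outline_of(query, camera): "mask" (400x640 bool, what is visible of it) and "bbox" ([centre column, centre row, width, height] in pixels, round what is visible of it).
The state is a dict: "time": time; "joint_positions": joint angles; "qd": joint speeds; "joint_torque": joint torques, N m; "position": TCP position; "tool_rot": TCP orientation; "ft_force": force on the tool from outside, world axes, zero at the start; "torque": the same for the moment, N m; "grip_width": opening from 0.0 (shut) to 1.0 (fully open); "grip_force": force on a finger pad.
Only numpy, scipy, OpenCV 4.12 (cv2) and the standard library are available. Lean on these libraries where they do the work, as an engineer would, in place of code of your own. Each camera call takes 0.05 s, during which the arm holds its last target. There are 200 camera calls.

TASK

The closed tin in the turn-over stand on the workshop bench has been standing too long: swing it over in the stand until it is fully upside down against its stop, let go and leave it like that, untouched, for about two seconds, then swing it back until it stands fully upright against the other stop. Be gentle: the stand is only resting on the bench and must stay in its place, the tin must not be flung round, and the other things on the bench must be left alone.

Things in the scene. Friction and masses are not known exactly. Their poses are not given: they have to be found in the camera images.
- stand: Grey steel stand, about 2.4 kg, resting loose on the bench: slides if pushed with about 20 N. Origin: centre of its underside, z up. Base plate 170 x 170 x 14 mm. Two upright cheek plates at y = -75 and +75 mm, 10 mm thick, 36 mm wide in x, 136 mm high, with feet 90 mm long in x, 43 mm high.
- swivel (a point): Centre of the swivel between the cheeks, 125 mm above the bench; the axis is the stand's y axis. From upright the tin turns only one way, 180 degrees: the cap goes over to the stand's +x side, down and under, to a stop. Another stop at upright. Starts upright or leaning up to 15 degrees to +x. Friction (about 0.25 N m) holds the tin where it is left.
- tin: Closed square aluminium tin, 56 x 56 x 120 mm, black screw cap (32 mm across, 20 mm high) on one end. Origin: the tin's centre, on the swivel axis. Its z axis points to the cap (up when upright), y along the swivel axis. The swivel's side plates (44 x 50 mm) lie on its y faces only; its x faces are free.
- cap_top (a point): Centre of the top of the screw cap, 80 mm from the tin's centre along the tin's z axis.
- spray_can: White capped spray can standing upright, 58 mm across, 150 mm high; origin at the centre of its underside. Leave alone.
- grease_jar: Grey jar with black lid standing upright, 70 mm across, 80 mm high; origin at the centre of its underside. Leave alone.
- spanner: Steel spanner, 180 mm long, lying flat on the bench along its own x axis; origin at the middle of its underside. Leave alone.

How it is judged:
On the way:
1. the tin is upside down (within 2.3 degrees) and untouched for 1.5 s (angle between tin's own z axis and vertical above 3.1 rad and contact force between each of the fingers, the arm and tin below 0.1 N), for 1.5 s.
At the end, for the whole second after the job is handed in: The tin is back upright, cap on top, within 2.3 degrees and at rest; the stand is flat on the bench within 10 mm of where it started (angle between tin's own z axis and vertical below 0.04 rad and angular speed of tin below 0.1 rad/s and distance of stand from where it was at the start of the episode below 0.01 m and angle between stand's own z axis and vertical below 0.03 rad); the robot touches nothing.
It fails at once if the stand is shoved more than 10 mm from its place (distance of stand from where it was at the start of the episode above 0.01 m).
It fails at once if the tin is flung round (faster than 4 rad/s) (angular speed of tin above 4 rad/s).
It fails at once if a bystander is moved more than 20 mm (distance of any of spray_can, grease_jar, spanner from where it was at the start of the episode above 0.02 m).
It also fails if it takes over 59 s, if anything falls off the work surface, if the arm or the gripper's body presses on something with over 40 N, if the wrist force passes 120 N, or if a joint passes its speed limit or range.

## Working session

There is one attempt and no reset: what is moved stays moved. The work goes in short steps, Python scripts to look and compute and a shell command to move; the robot and the scene stay as the last step left them, time stands still between calls to the robot, and variables do not carry over. Pictures are saved under pics/ and viewed, at most 10 in all, crops included, and the job is handed in when it is done.

```bash
mkdir -p pics
cat > h.py <<'E'
import numpy as np, cv2
from bench import ctrl
from scipy.spatial.transform import Rotation as R
def cloud(im):
    K=im["camera_matrix"];d=im["depth"];v,u=np.mgrid[:400,:640]
    P=np.stack([(u-K[0,2])/K[0,0]*d,-(v-K[1,2])/K[1,1]*d,-d],-1)
    T=im["extrinsics"];return P@T[:3,:3].T+T[:3,3]
def save(im,n): cv2.imwrite(f"pics/{n}.png",im["color"][...,::-1])
E
python3 - <<'E'
from h import *
s=ctrl.get_state();print(s["time"],s["position"],s["tool_rot"],s["ft_force"])
for c in("scene","top"):
    im=ctrl.get_image(c);save(im,c+"0");W=cloud(im);np.savez(c+"0.npz",W=W,c=im["color"],d=im["depth"])
    for q in("stand","tin","cap_top","spray_can","grease_jar","spanner"):
        r=ctrl.outline_of(q,c)[:1]
        for o in r:
            p=W[o["mask"]&(im["depth"]>0)]
            print(c,q,round(o["confidence"],2),np.round(o["bbox"]),"med",np.median(p,0).round(3),"lo",np.percentile(p,2,axis=0).round(3),"hi",np.percentile(p,98,axis=0).round(3))
E
```

```text
0.0 [0.22139196 0.61058676 0.23247628] [-5.43386186e-01 -3.09402011e+00  2.89667327e-03] [-0.12703346  0.33829857 -0.61371731]
scene stand 0.87 [290. 208.  93.  97.] med [0.574 0.046 0.028] lo [ 0.478 -0.016  0.007] hi [0.639 0.143 0.202]
scene tin 0.89 [291. 185.  32.  56.] med [0.577 0.056 0.172] lo [0.538 0.04  0.07 ] hi [0.592 0.092 0.205]
scene cap_top 0.63 [290. 188.  32.  62.] med [0.576 0.056 0.168] lo [0.536 0.04  0.064] hi [0.592 0.12  0.205]
scene spray_can 0.91 [346. 161.  22.  54.] med [0.61  0.254 0.099] lo [0.579 0.244 0.007] hi [0.629 0.292 0.151]
scene grease_jar 0.72 [226. 256.  31.  40.] med [ 0.513 -0.128  0.067] lo [ 0.473 -0.151  0.002] hi [ 0.533 -0.091  0.082]
scene spanner 0.68 [350. 270.  50.  60.] med [0.76  0.021 0.006] lo [ 0.682 -0.025 -0.001] hi [0.833 0.074 0.01 ]
top stand 0.97 [312. 216.  75.  62.] med [0.549 0.07  0.016] lo [ 0.475 -0.013  0.003] hi [0.64  0.151 0.205]
top tin 0.78 [312. 213.  28.  31.] med [0.554 0.07  0.185] lo [0.522 0.041 0.075] hi [0.59  0.097 0.207]
top cap_top 0.59 [312. 213.  24.  31.] med [0.554 0.069 0.185] lo [0.523 0.041 0.075] hi [0.59  0.096 0.207]
top spray_can 0.69 [233. 198.  28.  31.] med [0.596 0.263 0.149] lo [0.572 0.245 0.012] hi [0.624 0.296 0.153]
top grease_jar 0.96 [380. 236.  32.  27.] med [ 0.497 -0.112  0.08 ] lo [ 0.465 -0.147 -0.   ] hi [ 0.527 -0.084  0.084]
top spanner 0.55 [325. 149.  34.  52.] med [0.744 0.029 0.008] lo [ 0.677 -0.021 -0.001] hi [0.828 0.073 0.011]
```

Run:
```python
from h import *
a=cv2.imread("pics/scene0.png")[120:320,190:400];b=cv2.imread("pics/top0.png")[120:290,200:420]
a=cv2.resize(a,(399,380));b=cv2.resize(b,(399,308));o=np.zeros((380,800,3),np.uint8);o[:,:399]=a;o[:308,400:799]=b
cv2.imwrite("pics/m.png",o)
for c in("scene","top"):
    W=np.load(c+"0.npz")["W"].reshape(-1,3)
    s=W[(abs(W[:,0]-.555)<.13)&(abs(W[:,1]-.07)<.13)]
    for lo,hi in((.01,.018),(.03,.05),(.125,.145),(.165,.19),(.19,.215)):
        q=s[(s[:,2]>lo)&(s[:,2]<hi)]
        if len(q)>5: print(c,lo,len(q),q.mean(0).round(3),cv2.minAreaRect((q[:,:2]*1000).astype(np.float32)))
```

```text
scene 0.01 2099 [0.582 0.057 0.014] ((557.2625732421875, 68.31976318359375), (169.44692993164062, 170.4450225830078), 86.00110626220703)
scene 0.03 286 [0.565 0.047 0.04 ] ((557.0670166015625, 68.84564971923828), (161.68380737304688, 89.99177551269531), 86.08381652832031)
scene 0.125 432 [0.563 0.045 0.133] ((560.2282104492188, 68.59732055664062), (178.36856079101562, 58.4548225402832), 79.8457260131836)
scene 0.165 480 [0.568 0.059 0.181] ((564.0414428710938, 69.34584045410156), (60.152801513671875, 58.68222427368164), 84.32402038574219)
scene 0.19 170 [0.568 0.066 0.201] ((563.7205810546875, 74.11102294921875), (31.838045120239258, 43.488258361816406), 24.293840408325195)
top 0.01 2253 [0.55  0.069 0.014] ((577.7960205078125, 67.1068344116211), (169.8809051513672, 212.39309692382812), 85.86170196533203)
top 0.03 143 [0.553 0.069 0.042] ((556.40234375, 68.5982437133789), (160.27127075195312, 88.09488677978516), 86.20075225830078)
top 0.125 380 [0.554 0.07  0.133] ((550.78466796875, 69.6436538696289), (175.4161834716797, 45.60657501220703), 85.32414245605469)
top 0.165 442 [0.561 0.068 0.185] ((563.015869140625, 68.2568359375), (57.94746398925781, 59.61168670654297), 85.73445892333984)
top 0.19 176 [0.563 0.069 0.203] ((558.312744140625, 70.62847137451172), (51.19363784790039, 45.569210052490234), 84.95819854736328)
```

View pics/m.png

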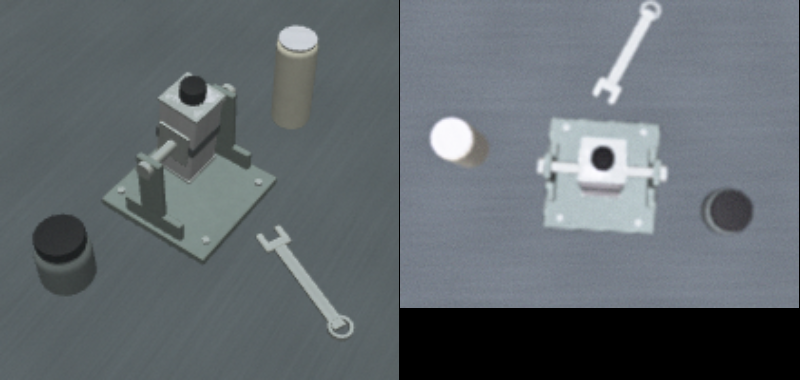

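The tin stands near upright, cap at about (190,90) in the crop. The stand is square to the world, turned about -4°, and the spray can, jar and spanner are clear of it. Next I measure the lean and the tool's axes.

Run:
```python
from h import *
C=np.array([.557,.0687,.125]);Rs=R.from_euler("z",-4,degrees=True)
for c in("scene","top"):
    z=np.load(c+"0.npz");W=z["W"].reshape(-1,3);col=z["c"].reshape(-1,3).max(1)
    s=Rs.inv().apply(W-C);k=(abs(s[:,0])<.06)&(abs(s[:,1])<.04)&(s[:,2]>.02)
    s=s[k];col=col[k]
    cap=s[(s[:,2]>.07)];print(c,"cap",np.median(cap,0).round(4),len(cap))
    t=s[(s[:,2]>.045)&(s[:,2]<.07)&(abs(s[:,0])<.035)]
    A=np.c_[t[:,:2],np.ones(len(t))];w=np.ones(len(t),bool)
    for _ in range(8):
        p=np.linalg.lstsq(A[w],t[w,2],rcond=None)[0];w=abs(A@p-t[:,2])<.003
    print("top plane slopes deg",np.degrees(np.arctan(p[:2])).round(1),p[2].round(4),w.sum(), t[w].min(0).round(3),t[w].max(0).round(3))
T=R.from_rotvec(ctrl.get_state()["tool_rot"]);print(T.as_matrix().round(3))
G=Rs*R.from_euler("x",180,degrees=True)
for g in(G,G*R.from_euler("z",180,degrees=True)): print(g.as_matrix().round(2).tolist(),np.degrees((T.inv()*g).as_rotvec()).round(2))
```

```text
scene cap [ 0.0112 -0.0016  0.0784] 145
top plane slopes deg [-6.7  0.2] 0.0599 317 [-0.022 -0.029  0.053] [0.035 0.031 0.065]
top cap [ 0.0082 -0.0001  0.08  ] 156
top plane slopes deg [-7.3 -0.1] 0.061 410 [-0.022 -0.029  0.054] [0.035 0.029 0.066]
[[-0.94   0.341  0.   ]
 [ 0.341  0.94   0.   ]
 [-0.     0.    -1.   ]]
[[1.0, -0.07, -0.0], [-0.07, -1.0, -0.0], [0.0, 0.0, -1.0]] [ 1.0000e-02 -1.0000e-02  1.6407e+02]
[[-1.0, 0.07, -0.0], [0.07, 1.0, -0.0], [0.0, -0.0, -1.0]] [ 1.000e-02  0.000e+00 -1.593e+01]
```

```bash
cat >> h.py <<'E'
C=np.array([.557,.0687,0]);Rs=R.from_euler("z",-4,degrees=True)
D=Rs*R.from_matrix([[-1,0,0],[0,1,0],[0,0,-1]])
# targets (x,y,z,tilt deg): tip in stand frame; tilt>0 leans the gripper body to stand +x
def rows(*targets):
    s=ctrl.get_state();T=R.from_rotvec(s["tool_rot"]);p=s["position"]
    t=Rs.inv().apply(p+T.apply([0,0,.011])-C)
    print("t",round(s["time"],2),"tip",t.round(4),"F",Rs.inv().apply(s["ft_force"]).round(1),"rv",np.degrees((D.inv()*T).as_rotvec()).round(1))
    for x,y,z,a in targets:
        g=Rs*R.from_euler("y",a,degrees=True)*Rs.inv()*D
        q=C+Rs.apply([x,y,z])-g.apply([0,0,.011])
        print((x,y,z,a),(T.inv().apply(q-p)/.25).round(3),(np.degrees((T.inv()*g).as_rotvec())/30).round(3))
E
cat > tin.py <<'E'
from h import *
# tin angle from cameras: fit cap/tin points' long axis
import sys
for c in sys.argv[1:]:
    im=ctrl.get_image(c);save(im,"x"+c);W=cloud(im)
    o=ctrl.outline_of("tin",c)[0];q=Rs.inv().apply(W[o["mask"]&(im["depth"]>0)]-C)
    print(c,round(o["confidence"],2),np.percentile(q,2,axis=0).round(3),np.percentile(q,98,axis=0).round(3))
    n=Rs.inv().apply(W.reshape(-1,3)-C);b=n[(n[:,2]>.009)&(n[:,2]<.018)&(abs(n[:,:2]).max(1)<.1)]
    print("base",cv2.minAreaRect((b[:,:2]*1000).astype(np.float32)))
E
python3 -c "
from h import *
rows((-.2,.2,.25,0),(-.075,0,.25,0))"
```

```text
t 0.7 tip [-0.3724  0.5177  0.2226] F [-0.4 -0.7 -0. ] rv [-0.  -0.  15.9]
(-0.2, 0.2, 0.25, 0) [-1.012 -1.033 -0.11 ] [ 0.     0.    -0.531]
(-0.075, 0, 0.25, 0) [-1.712 -1.665 -0.11 ] [ 0.     0.    -0.531]
```

```bash
python3 -m inch '[{"slide":[-0.5,-0.5,-0.11],"angular":[0,0,-0.25],"claw":-1},{"slide":[-1,-1,-0.11],"angular":[0,0,-0.53],"claw":-1},{"slide":[-1,-1,-0.11],"angular":[0,0,-0.53],"claw":-1},{"slide":[-1,-1,-0.11],"angular":[0,0,-0.53],"claw":-1},{"slide":[-1,-1,-0.11],"angular":[0,0,-0.53],"claw":-1},{"slide":[-1,-1,-0.11],"angular":[0,0,-0.53],"claw":-1},{"slide":[-1,-1,-0.11],"angular":[0,0,-0.53],"claw":-1},{"slide":[-1,-1,-0.11],"angular":[0,0,-0.53],"claw":-1},{"slide":[-1,-1,-0.11],"angular":[0,0,-0.53],"claw":-1},{"slide":[-1,-1,-0.11],"angular":[0,0,-0.53],"claw":-1}]' 20
python3 -c "
from h import *
rows((-.075,0,.25,0),(-.075,0,.17,0))"
```

```text
time: 1.7
position: [0.3707, 0.292, 0.2612]
tool_rot: [-0.108, -3.14, -0.001]
ft_force: [-0.1, -0.5, -0.2]
grip_width: 0.172
grip_force: 0.0
t 1.7 tip [-0.2014  0.2098  0.2502] F [-0.1 -0.5 -0.2] rv [-0.   0.  -0.1]
(-0.075, 0, 0.25, 0) [-0.505 -0.84  -0.   ] [ 0.002 -0.     0.002]
(-0.075, 0, 0.17, 0) [-0.505 -0.84   0.32 ] [ 0.002 -0.     0.002]
```

```bash
python3 -m inch '[{"slide":[-0.5,-0.84,0],"angular":[0,0,0],"claw":-1},{"slide":[-0.5,-0.84,0],"angular":[0,0,0],"claw":-1},{"slide":[-0.5,-0.84,0],"angular":[0,0,0],"claw":-1},{"slide":[-0.5,-0.84,0],"angular":[0,0,0],"claw":-1},{"slide":[-0.5,-0.84,0],"angular":[0,0,0],"claw":-1},{"slide":[-0.5,-0.84,0],"angular":[0,0,0],"claw":-1},{"slide":[-0.5,-0.84,0.16],"angular":[0,0,0],"claw":-1},{"slide":[-0.5,-0.84,0.32],"angular":[0,0,0],"claw":-1},{"slide":[-0.5,-0.84,0.32],"angular":[0,0,0],"claw":-1},{"slide":[-0.5,-0.84,0.32],"angular":[0,0,0],"claw":-1}]'
cat > arc.py <<'E'
from h import *
import sys
# forward: tip centre on -x face of tin at distance r, theta list (deg); sgn=-1 mirrors (return)
th0,th1,n,r,sg=map(float,sys.argv[1:6]);tilt=float(sys.argv[6]) if len(sys.argv)>6 else 0
w=[]
for th in np.linspace(th0,th1,int(n)):
    t=np.radians(th);a=np.radians(tilt)
    u=np.array([np.sin(t),np.cos(t)]);nn=np.array([-np.cos(t),np.sin(t)])
    # tip rectangle half-width .0095, offset of its tip centre so that it touches the face
    ax=np.array([np.sin(a),np.cos(a)]);px=np.array([np.cos(a),-np.sin(a)])
    off=.028+.0095*abs(nn@px)
    p=np.array([0,.125])+r*u+off*nn
    w.append((round(sg*p[0],4),0,round(p[1],4),sg*tilt))
rows(*w)
E
python3 arc.py 10 70 7 .045 1
```

```text
time: 2.7
position: [0.4811, 0.0742, 0.1813]
tool_rot: [-0.106, -3.139, 0.001]
ft_force: [0.9, -0.4, 0.5]
grip_width: 0.003
grip_force: 0.0
t 2.7 tip [-0.0761  0.0002  0.1703] F [ 0.9 -0.3  0.5] rv [ 0.   0.1 -0.1]
(np.float64(-0.029), 0, np.float64(0.1758), 0.0) [-0.188 -0.001 -0.022] [-0.001 -0.002  0.004]
(np.float64(-0.0193), 0, np.float64(0.1799), 0.0) [-0.227 -0.001 -0.039] [-0.001 -0.002  0.004]
(np.float64(-0.0089), 0, np.float64(0.1821), 0.0) [-0.269 -0.001 -0.048] [-0.001 -0.002  0.004]
(np.float64(0.0019), 0, np.float64(0.1821), 0.0) [-0.312 -0.001 -0.048] [-0.001 -0.002  0.004]
(np.float64(0.0125), 0, np.float64(0.1801), 0.0) [-0.354 -0.001 -0.04 ] [-0.001 -0.002  0.004]
(np.float64(0.0226), 0, np.float64(0.1759), 0.0) [-0.395 -0.002 -0.023] [-0.001 -0.002  0.004]
(np.float64(0.0316), 0, np.float64(0.1698), 0.0) [-0.431 -0.002  0.001] [-0.001 -0.002  0.004]
```

```bash
python3 -m inch '[{"slide":[-0.09,0,-0.01],"angular":[0,0,0],"claw":-1},{"slide":[-0.16,0,-0.02],"angular":[0,0,0],"claw":-1},{"slide":[-0.188,0,-0.022],"angular":[0,0,0],"claw":-1},{"slide":[-0.208,0,-0.03],"angular":[0,0,0],"claw":-1},{"slide":[-0.228,0,-0.039],"angular":[0,0,0],"claw":-1},{"slide":[-0.248,0,-0.044],"angular":[0,0,0],"claw":-1},{"slide":[-0.269,0,-0.048],"angular":[0,0,0],"claw":-1},{"slide":[-0.29,0,-0.048],"angular":[0,0,0],"claw":-1},{"slide":[-0.312,0,-0.048],"angular":[0,0,0],"claw":-1},{"slide":[-0.312,0,-0.048],"angular":[0,0,0],"claw":-1}]'
python3 tin.py scene
python3 arc.py 45 105 7 .05 1
```

```text
time: 3.7
position: [0.5603, 0.067, 0.1933]
tool_rot: [0.111, 3.138, -0.0]
ft_force: [-1.0, 0.3, 0.8]
grip_width: 0.003
grip_force: 0.9
scene 0.9 [-0.058 -0.028  0.08 ] [0.061 0.028 0.19 ]
base ((0.26198577880859375, 0.0095672607421875), (171.52520751953125, 170.94541931152344), 89.83013153076172)
t 3.8 tip [ 0.0034 -0.0016  0.1824] F [-0.7  1.  -0.5] rv [ 0.  -0.1  0. ]
(np.float64(0.0108), 0, np.float64(0.1849), 0.0) [-0.03   0.006 -0.01 ] [-0.     0.004 -0.001]
(np.float64(0.0218), 0, np.float64(0.1811), 0.0) [-0.074  0.007  0.006] [-0.     0.004 -0.001]
(np.float64(0.0318), 0, np.float64(0.1751), 0.0) [-0.114  0.007  0.03 ] [-0.     0.004 -0.001]
(np.float64(0.0404), 0, np.float64(0.1674), 0.0) [-0.148  0.007  0.06 ] [-0.     0.004 -0.001]
(np.float64(0.0473), 0, np.float64(0.1581), 0.0) [-0.176  0.007  0.098] [-0.     0.004 -0.001]
(np.float64(0.0523), 0, np.float64(0.1494), 0.0) [-0.196  0.007  0.133] [-0.     0.004 -0.001]
(np.float64(0.0562), 0, np.float64(0.1415), 0.0) [-0.211  0.007  0.164] [-0.     0.004 -0.001]
```

View pics/xscene.png

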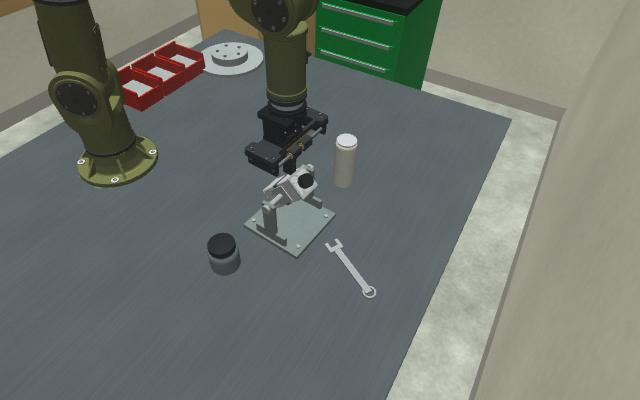

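The picture shows the tin swung about 45° with its cap at (306,181), the finger on its upper face and the stand in place. Continuing the arc.

```bash
python3 -m inch '[{"slide":[-0.03,0.003,-0.01],"angular":[0,0,0],"claw":-1},{"slide":[-0.052,0.006,-0.003],"angular":[0,0,0],"claw":-1},{"slide":[-0.074,0.006,0.006],"angular":[0,0,0],"claw":-1},{"slide":[-0.095,0.006,0.018],"angular":[0,0,0],"claw":-1},{"slide":[-0.114,0.006,0.03],"angular":[0,0,0],"claw":-1},{"slide":[-0.132,0.006,0.045],"angular":[0,0,0],"claw":-1},{"slide":[-0.148,0.006,0.06],"angular":[0,0,0],"claw":-1},{"slide":[-0.163,0.006,0.079],"angular":[0,0,0],"claw":-1},{"slide":[-0.176,0.006,0.098],"angular":[0,0,0],"claw":-1},{"slide":[-0.186,0.006,0.115],"angular":[0,0,0],"claw":-1}]'
python3 arc.py 90 155 14 .05 1 20
```

```text
time: 4.8
position: [0.606, 0.0654, 0.164]
tool_rot: [0.11, 3.139, 0.0]
ft_force: [-2.2, -1.1, 4.4]
grip_width: 0.005
grip_force: 2.2
t 4.8 tip [4.92e-02 1.00e-04 1.53e-01] F [-2.1 -1.3  4.4] rv [-0. -0.  0.]
(np.float64(0.05), 0, np.float64(0.1562), 20.0) [-0.018 -0.001 -0.01 ] [ 0.     0.667 -0.001]
(np.float64(0.0525), 0, np.float64(0.151), 20.0) [-0.028 -0.001  0.011] [ 0.     0.667 -0.001]
(np.float64(0.0544), 0, np.float64(0.1455), 20.0) [-0.036 -0.001  0.033] [ 0.     0.667 -0.001]
(np.float64(0.0558), 0, np.float64(0.1399), 20.0) [-0.042 -0.001  0.055] [ 0.     0.667 -0.001]
(np.float64(0.0566), 0, np.float64(0.1342), 20.0) [-0.045 -0.001  0.078] [ 0.     0.667 -0.001]
(np.float64(0.0575), 0, np.float64(0.13), 20.0) [-0.048 -0.001  0.095] [ 0.     0.667 -0.001]
(np.float64(0.0581), 0, np.float64(0.1257), 20.0) [-0.051 -0.001  0.112] [ 0.     0.667 -0.001]
(np.float64(0.0584), 0, np.float64(0.1213), 20.0) [-0.052 -0.001  0.129] [ 0.     0.667 -0.001]
(np.float64(0.0584), 0, np.float64(0.1168), 20.0) [-0.052 -0.001  0.147] [ 0.     0.667 -0.001]
(np.float64(0.058), 0, np.float64(0.1123), 20.0) [-0.05  -0.001  0.165] [ 0.     0.667 -0.001]
(np.float64(0.0572), 0, np.float64(0.1077), 20.0) [-0.047 -0.001  0.184] [ 0.     0.667 -0.001]
(np.float64(0.0561), 0, np.float64(0.1032), 20.0) [-0.043 -0.001  0.202] [ 0.     0.667 -0.001]
(np.float64(0.0545), 0, np.float64(0.0988), 20.0) [-0.036 -0.001  0.219] [ 0.     0.667 -0.001]
(np.float64(0.0526), 0, np.float64(0.0944), 20.0) [-0.029 -0.001  0.237] [ 0.     0.667 -0.001]
```

```bash
python3 -m inch '[{"slide":[-0.006,0,-0.012],"angular":[0,0.22,0],"claw":-1},{"slide":[-0.012,0,-0.012],"angular":[0,0.44,0],"claw":-1},{"slide":[-0.018,0,-0.01],"angular":[0,0.667,0],"claw":-1},{"slide":[-0.028,0,0.011],"angular":[0,0.667,0],"claw":-1},{"slide":[-0.036,0,0.033],"angular":[0,0.667,0],"claw":-1},{"slide":[-0.042,0,0.055],"angular":[0,0.667,0],"claw":-1},{"slide":[-0.045,0,0.078],"angular":[0,0.667,0],"claw":-1},{"slide":[-0.048,0,0.095],"angular":[0,0.667,0],"claw":-1},{"slide":[-0.051,0,0.112],"angular":[0,0.667,0],"claw":-1},{"slide":[-0.052,0,0.129],"angular":[0,0.667,0],"claw":-1}]'
python3 tin.py scene
python3 arc.py 125 165 9 .05 1 20
python3 -c "
import cv2;a=cv2.imread('pics/xscene.png')[60:300,180:440];cv2.imwrite('pics/x2.png',cv2.resize(a,None,fx=2,fy=2))"
```

```text
time: 5.8
position: [0.6191, 0.0648, 0.1332]
tool_rot: [-0.098, -2.794, -0.019]
ft_force: [2.0, 0.4, 4.4]
grip_width: 0.004
grip_force: 2.7
scene 0.92 [-0.059 -0.028  0.013] [0.044 0.028 0.181]
base ((0.19860076904296875, 0.611419677734375), (171.30311584472656, 170.6805419921875), 0.06552975624799728)
t 5.9 tip [0.0584 0.0004 0.1221] F [3.9 0.8 2.3] rv [-0.1 19.9  0. ]
(np.float64(0.0584), 0, np.float64(0.1213), 20.0) [-0.001 -0.001  0.003] [0.002 0.005 0.   ]
(np.float64(0.0584), 0, np.float64(0.1168), 20.0) [-0.007 -0.001  0.02 ] [0.002 0.005 0.   ]
(np.float64(0.058), 0, np.float64(0.1123), 20.0) [-0.012 -0.002  0.037] [0.002 0.005 0.   ]
(np.float64(0.0572), 0, np.float64(0.1077), 20.0) [-0.015 -0.002  0.056] [0.002 0.005 0.   ]
(np.float64(0.0561), 0, np.float64(0.1032), 20.0) [-0.017 -0.002  0.074] [0.002 0.005 0.   ]
(np.float64(0.0545), 0, np.float64(0.0988), 20.0) [-0.017 -0.002  0.093] [0.002 0.005 0.   ]
(np.float64(0.0526), 0, np.float64(0.0944), 20.0) [-0.016 -0.002  0.112] [0.002 0.005 0.   ]
(np.float64(0.0503), 0, np.float64(0.0901), 20.0) [-0.013 -0.002  0.131] [0.002 0.005 0.   ]
(np.float64(0.0475), 0, np.float64(0.086), 20.0) [-0.008 -0.002  0.151] [0.002 0.005 0.   ]
```

View pics/x2.png

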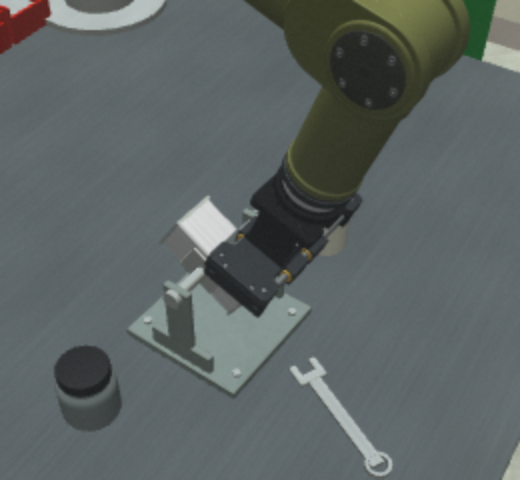

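```bash
python3 -m inch '[{"slide":[-0.004,0,0.003],"angular":[0,0.17,0],"claw":-1},{"slide":[-0.007,0,0.02],"angular":[0,0.34,0],"claw":-1},{"slide":[-0.012,0,0.037],"angular":[0,0.34,0],"claw":-1},{"slide":[-0.015,0,0.056],"angular":[0,0.34,0],"claw":-1},{"slide":[-0.017,0,0.074],"angular":[0,0.34,0],"claw":-1},{"slide":[-0.017,0,0.074],"angular":[0,0.34,0],"claw":-1}]'
python3 arc.py 145 185 9 .048 1 30; python3 tin.py top
```

```text
time: 6.5
position: [0.616, 0.0645, 0.1135]
tool_rot: [-0.092, -2.614, -0.025]
ft_force: [1.4, -0.1, 2.3]
grip_width: 0.005
grip_force: 0.9
t 6.5 tip [ 0.0536 -0.      0.104 ] F [1.4 0.  2.3] rv [-0.  30.1  0. ]
(np.float64(0.0538), 0, np.float64(0.104), 30.0) [-0.001  0.    -0.   ] [ 0.    -0.004 -0.001]
(np.float64(0.0524), 0, np.float64(0.0998), 30.0) [-0.004  0.     0.017] [ 0.    -0.004 -0.001]
(np.float64(0.0506), 0, np.float64(0.0956), 30.0) [-0.006  0.     0.035] [ 0.    -0.004 -0.001]
(np.float64(0.0485), 0, np.float64(0.0916), 30.0) [-0.007  0.     0.053] [ 0.    -0.004 -0.001]
(np.float64(0.046), 0, np.float64(0.0876), 30.0) [-0.007  0.     0.072] [ 0.    -0.004 -0.001]
(np.float64(0.0431), 0, np.float64(0.0839), 30.0) [-0.004  0.     0.091] [ 0.    -0.004 -0.001]
(np.float64(0.0398), 0, np.float64(0.0803), 30.0) [0.   0.   0.11] [ 0.    -0.004 -0.001]
(np.float64(0.0362), 0, np.float64(0.077), 30.0) [0.006 0.    0.128] [ 0.    -0.004 -0.001]
(np.float64(0.0323), 0, np.float64(0.074), 30.0) [0.014 0.    0.147] [ 0.    -0.004 -0.001]Traceback (most recent call last):
  File "tin.py", line 6, in <module>
    o=ctrl.outline_of("tin",c)[0];q=Rs.inv().apply(W[o["mask"]&(im["depth"]>0)]-C)
      ~~~~~~~~~~~~~~~~~~~~~~~~^^^
IndexError: list index out of range
```

```bash
python3 -m inch '[{"slide":[-0.004,0,0.017],"angular":[0,0,0],"claw":-1},{"slide":[-0.006,0,0.035],"angular":[0,0,0],"claw":-1},{"slide":[-0.007,0,0.053],"angular":[0,0,0],"claw":-1},{"slide":[-0.007,0,0.072],"angular":[0,0,0],"claw":-1},{"slide":[-0.004,0,0.091],"angular":[0,0,0],"claw":-1},{"slide":[0,0,0.11],"angular":[0,0,0],"claw":-1},{"slide":[0,0,0.11],"angular":[0,0,0],"claw":-1}]'
python3 arc.py 176 184 5 .048 1 30; python3 tin.py scene
```

```text
time: 7.3
position: [0.6019, 0.0656, 0.0886]
tool_rot: [-0.092, -2.612, -0.025]
ft_force: [2.5, -0.2, 0.5]
grip_width: 0.001
grip_force: 1.1
t 7.3 tip [0.0394 0.     0.0791] F [ 2.5 -0.   0.5] rv [ 0.  30.3  0. ]
(np.float64(0.0391), 0, np.float64(0.0796), 30.0) [ 0.002 -0.    -0.001] [ 0.    -0.009 -0.001]
(np.float64(0.0377), 0, np.float64(0.0783), 30.0) [ 0.005 -0.     0.006] [ 0.    -0.009 -0.001]
(np.float64(0.0362), 0, np.float64(0.077), 30.0) [ 0.007 -0.     0.014] [ 0.    -0.009 -0.001]
(np.float64(0.0347), 0, np.float64(0.0758), 30.0) [ 0.01  -0.     0.021] [ 0.    -0.009 -0.001]
(np.float64(0.0331), 0, np.float64(0.0746), 30.0) [ 0.013 -0.     0.028] [ 0.    -0.009 -0.001]Traceback (most recent call last):
  File "tin.py", line 6, in <module>
    o=ctrl.outline_of("tin",c)[0];q=Rs.inv().apply(W[o["mask"]&(im["depth"]>0)]-C)
      ~~~~~~~~~~~~~~~~~~~~~~~~^^^
IndexError: list index out of range
```

Now small steps onto the stop, watching the force.

```bash
python3 -m inch '[{"slide":[0.005,0,0.006],"angular":[0,0,0],"claw":-1},{"slide":[0.007,0,0.012],"angular":[0,0,0],"claw":-1},{"slide":[0.007,0,0.012],"angular":[0,0,0],"claw":-1},{"slide":[0.007,0,0.012],"angular":[0,0,0],"claw":-1}]'
python3 -m inch '[{"slide":[0.003,0,0.002],"angular":[0,0,0],"claw":-1},{"slide":[0.003,0,0.002],"angular":[0,0,0],"claw":-1}]'
python3 -m inch '[{"slide":[0.003,0,0.002],"angular":[0,0,0],"claw":-1},{"slide":[0.003,0,0.002],"angular":[0,0,0],"claw":-1}]'
python3 -c "
from h import *
rows()"
```

```text
time: 7.8
position: [0.6001, 0.0657, 0.0876]
tool_rot: [-0.092, -2.615, -0.025]
ft_force: [5.1, -0.8, 0.1]
grip_width: 0.004
grip_force: 2.6
time: 8.0
position: [0.5996, 0.0657, 0.0874]
tool_rot: [-0.092, -2.616, -0.025]
ft_force: [4.8, -0.5, -0.7]
grip_width: 0.001
grip_force: 3.0
time: 8.2
position: [0.599, 0.0658, 0.0871]
tool_rot: [-0.092, -2.617, -0.025]
ft_force: [6.5, -0.3, -1.7]
grip_width: 0.004
grip_force: 3.4
t 8.2 tip [0.0366 0.     0.0776] F [ 6.5  0.2 -1.7] rv [-0. 30.  0.]
```

```bash
for i in 1 ; do python3 -m inch '[{"slide":[0.0035,0,0.002],"angular":[0,0,0],"claw":-1},{"slide":[0.0035,0,0.002],"angular":[0,0,0],"claw":-1}]'; python3 -m inch '[{"slide":[0.0035,0,0.002],"angular":[0,0,0],"claw":-1},{"slide":[0.0035,0,0.002],"angular":[0,0,0],"claw":-1}]'; done | grep -E 'posi|ft'
```

```text
position: [0.5984, 0.0658, 0.0868]
ft_force: [7.3, -0.1, -2.8]
position: [0.5979, 0.0658, 0.0866]
ft_force: [9.0, -0.3, -4.1]
```

```bash
python3 -m inch '[{"slide":[-0.07,0,-0.04],"angular":[0,0,0],"claw":-1},{"slide":[-0.2,0,-0.12],"angular":[0,0,0],"claw":-1},{"slide":[-0.35,0,-0.25],"angular":[0,0,0],"claw":-1},{"slide":[-0.45,0,-0.5],"angular":[0,0,0],"claw":-1},{"slide":[-0.45,0,-0.7],"angular":[0,0,0],"claw":-1},{"slide":[-0.45,0,-0.7],"angular":[0,0,0],"claw":-1}]'
python3 tin.py scene top
cat > ang.py <<'E'
from h import *
r=[]
for c in("scene","top")*3:
    im=ctrl.get_image(c);s=Rs.inv().apply(cloud(im).reshape(-1,3)-C)
    t=s[(s[:,2]>.172)&(s[:,2]<.2)&(abs(s[:,0])<.024)&(abs(s[:,1])<.024)]
    if len(t)<30: print(c,len(t));continue
    A=np.c_[t[:,:2],np.ones(len(t))];w=np.ones(len(t),bool)
    for _ in range(8):
        p=np.linalg.lstsq(A[w],t[w,2],rcond=None)[0];w=abs(A@p-t[:,2])<.004
    f=s[(abs(s[:,1])<.024)&(s[:,2]>.09)&(s[:,2]<.175)&(abs(abs(s[:,0])-.028)<.01)]
    for sg in(1,-1):
        q=f[f[:,0]*sg>0]
        if len(q)>60: print(c,"side",sg,len(q),np.degrees(np.arctan(np.polyfit(q[:,2],q[:,0],1)[0])).round(2))
    print(c,len(t),"slope",np.degrees(np.arctan(p[:2])).round(2),p[2].round(4))
E
python3 ang.py; python3 -c "
from h import *
rows()
import cv2;a=cv2.imread('pics/xscene.png')[60:300,180:440];cv2.imwrite('pics/x3.png',cv2.resize(a,None,fx=2,fy=2))"
```

```text
time: 9.2
position: [0.7512, 0.0522, 0.1589]
tool_rot: [-0.097, -2.643, -0.03]
ft_force: [-0.9, 0.2, -0.4]
grip_width: 0.005
grip_force: 0.0
scene 0.59 [-0.028 -0.028  0.066] [0.029 0.028 0.186]
base ((0.4894866943359375, 0.525787353515625), (171.3732452392578, 170.71792602539062), 89.92745208740234)
top 0.62 [-0.029 -0.019  0.075] [0.026 0.028 0.189]
base ((-0.25127410888671875, 24.798221588134766), (120.44108581542969, 170.0209197998047), 89.83750915527344)
scene side 1 319 -0.07
scene 312 slope [-0.11 -0.62] 0.1846
top 324 slope [-0.35  0.45] 0.1857
scene side 1 327 -0.35
scene 311 slope [0.04 0.22] 0.1845
top 325 slope [-0.59 -0.05] 0.1857
scene side 1 328 -0.1
scene 308 slope [ 0.   -0.15] 0.1845
top 325 slope [0.07 0.1 ] 0.1856
t 9.7 tip [ 0.1889 -0.0017  0.1527] F [0.3 0.1 0. ] rv [-0.3 28.3  0.1]
```

View pics/x3.png

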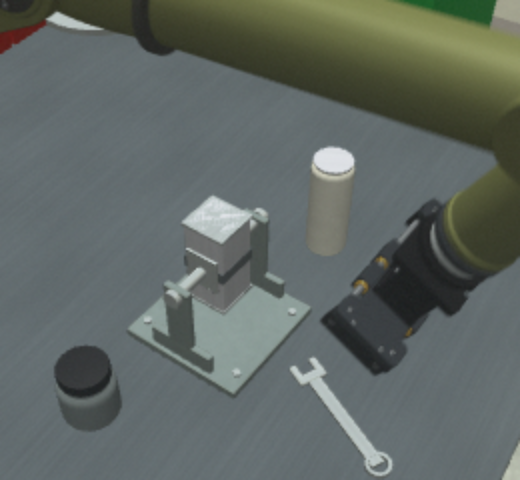

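The tin is upside down within half a degree (white base on top at (218,215)), and stand and bystanders are in place. The arm goes round to the +x side while the two seconds pass.

```bash
python3 -c "
from h import *
rows((.12,0,.26,0),(.085,0,.17,0))"
```

```text
t 9.7 tip [ 0.1889 -0.0017  0.1527] F [0.3 0.1 0. ] rv [-0.3 28.3  0.1]
(0.12, 0, 0.26, 0) [ 0.467  0.008 -0.242] [ 0.008 -0.943 -0.003]
(0.085, 0, 0.17, 0) [0.42  0.006 0.141] [ 0.008 -0.943 -0.003]
```

```bash
python3 -m inch '[{"slide":[0.12,0,-0.24],"angular":[0,-0.2,0],"claw":-1},{"slide":[0.25,0,-0.24],"angular":[0,-0.45,0],"claw":-1},{"slide":[0.35,0,-0.24],"angular":[0,-0.7,0],"claw":-1},{"slide":[0.467,0.008,-0.24],"angular":[0,-0.943,0],"claw":-1},{"slide":[0.467,0.008,-0.24],"angular":[0,-0.943,0],"claw":-1},{"slide":[0.467,0.008,-0.24],"angular":[0,-0.943,0],"claw":-1},{"slide":[0.467,0.008,-0.24],"angular":[0,-0.943,0],"claw":-1},{"slide":[0.467,0.008,-0.24],"angular":[0,-0.943,0],"claw":-1},{"slide":[0.467,0.008,-0.24],"angular":[0,-0.943,0],"claw":-1},{"slide":[0.467,0.008,-0.24],"angular":[0,-0.943,0],"claw":-1}]'
python3 -c "
from h import *
rows((.08,0,.17,0))"
```

```text
time: 10.7
position: [0.678, 0.0597, 0.2697]
tool_rot: [0.116, 3.139, 0.007]
ft_force: [-0.3, -0.4, 1.2]
grip_width: 0.002
grip_force: 0.0
t 10.7 tip [ 0.1213 -0.0005  0.2587] F [-0.2 -0.5  1.2] rv [-0.2 -0.   0.2]
(0.08, 0, 0.17, 0) [ 0.165 -0.     0.355] [ 0.008  0.001 -0.007]
```

```bash
python3 -m inch '[{"slide":[0.08,0,0.15],"angular":[0,0,0],"claw":-1},{"slide":[0.165,0,0.3],"angular":[0,0,0],"claw":-1},{"slide":[0.165,0,0.355],"angular":[0,0,0],"claw":-1},{"slide":[0.165,0,0.355],"angular":[0,0,0],"claw":-1},{"slide":[0.165,0,0.355],"angular":[0,0,0],"claw":-1},{"slide":[0.165,0,0.355],"angular":[0,0,0],"claw":-1},{"slide":[0.165,0,0.355],"angular":[0,0,0],"claw":-1},{"slide":[0.165,0,0.355],"angular":[0,0,0],"claw":-1},{"slide":[0.165,0,0.355],"angular":[0,0,0],"claw":-1},{"slide":[0.165,0,0.355],"angular":[0,0,0],"claw":-1}]'
python3 ang.py | grep slope | head -4
python3 arc.py 0 40 9 .045 -1
```

```text
time: 11.7
position: [0.6363, 0.0634, 0.1827]
tool_rot: [0.115, 3.136, 0.008]
ft_force: [0.4, 0.3, 0.3]
grip_width: 0.005
grip_force: 0.0
t 12.0 tip [0.0793 0.0003 0.1714] F [-0.1 -0.6 -0.2] rv [-0.3 -0.1  0.2]
(np.float64(0.0375), 0, np.float64(0.17), -0.0) [ 0.167 -0.001  0.005] [ 0.009  0.005 -0.006]
(np.float64(0.0334), 0, np.float64(0.1731), -0.0) [ 0.184 -0.001 -0.007] [ 0.009  0.005 -0.006]
(np.float64(0.029), 0, np.float64(0.1758), -0.0) [ 0.201 -0.001 -0.018] [ 0.009  0.005 -0.006]
(np.float64(0.0243), 0, np.float64(0.1781), -0.0) [ 0.22  -0.001 -0.027] [ 0.009  0.005 -0.006]
(np.float64(0.0193), 0, np.float64(0.1799), -0.0) [ 0.24  -0.001 -0.035] [ 0.009  0.005 -0.006]
(np.float64(0.0142), 0, np.float64(0.1813), -0.0) [ 0.26  -0.001 -0.04 ] [ 0.009  0.005 -0.006]
(np.float64(0.0089), 0, np.float64(0.1821), -0.0) [ 0.282 -0.002 -0.043] [ 0.009  0.005 -0.006]
(np.float64(0.0035), 0, np.float64(0.1824), -0.0) [ 0.303 -0.002 -0.045] [ 0.009  0.005 -0.006]
(np.float64(-0.0019), 0, np.float64(0.1821), -0.0) [ 0.325 -0.002 -0.044] [ 0.009  0.005 -0.006]
```

Untouched for over 3 s. Swinging back.

```bash
python3 -m inch '[{"slide":[0.1,0,0.005],"angular":[0,0,0],"claw":-1},{"slide":[0.15,0,0.005],"angular":[0,0,0],"claw":-1},{"slide":[0.17,0,0.003],"angular":[0,0,0],"claw":-1},{"slide":[0.184,0,-0.007],"angular":[0,0,0],"claw":-1},{"slide":[0.201,0,-0.018],"angular":[0,0,0],"claw":-1},{"slide":[0.22,0,-0.027],"angular":[0,0,0],"claw":-1},{"slide":[0.24,0,-0.035],"angular":[0,0,0],"claw":-1},{"slide":[0.26,0,-0.04],"angular":[0,0,0],"claw":-1},{"slide":[0.282,0,-0.043],"angular":[0,0,0],"claw":-1},{"slide":[0.303,0,-0.045],"angular":[0,0,0],"claw":-1}]'
python3 arc.py 35 85 11 .048 -1
```

```text
time: 13.0
position: [0.5605, 0.0688, 0.1939]
tool_rot: [0.115, 3.136, 0.008]
ft_force: [4.0, -0.4, -0.2]
grip_width: 0.007
grip_force: 1.8
t 13.0 tip [0.0035 0.0004 0.1829] F [ 4.1 -0.1 -0.2] rv [-0.3 -0.2  0.2]
(np.float64(0.0018), 0, np.float64(0.1848), -0.0) [ 0.006 -0.001 -0.008] [ 0.01   0.007 -0.006]
(np.float64(-0.0038), 0, np.float64(0.1844), -0.0) [ 0.029 -0.002 -0.006] [ 0.01   0.007 -0.006]
(np.float64(-0.0094), 0, np.float64(0.1835), -0.0) [ 0.051 -0.002 -0.003] [ 0.01   0.007 -0.006]
(np.float64(-0.0148), 0, np.float64(0.182), -0.0) [ 0.073 -0.002  0.003] [ 0.01   0.007 -0.006]
(np.float64(-0.0201), 0, np.float64(0.1799), -0.0) [ 0.094 -0.002  0.012] [ 0.01   0.007 -0.006]
(np.float64(-0.0252), 0, np.float64(0.1774), -0.0) [ 0.115 -0.002  0.021] [ 0.01   0.007 -0.006]
(np.float64(-0.03), 0, np.float64(0.1743), -0.0) [ 0.134 -0.002  0.034] [ 0.01   0.007 -0.006]
(np.float64(-0.0344), 0, np.float64(0.1708), -0.0) [ 0.151 -0.002  0.048] [ 0.01   0.007 -0.006]
(np.float64(-0.0385), 0, np.float64(0.1668), -0.0) [ 0.168 -0.002  0.064] [ 0.01   0.007 -0.006]
(np.float64(-0.0421), 0, np.float64(0.1625), -0.0) [ 0.182 -0.003  0.081] [ 0.01   0.007 -0.006]
(np.float64(-0.0453), 0, np.float64(0.1579), -0.0) [ 0.195 -0.003  0.099] [ 0.01   0.007 -0.006]
```

```bash
python3 -m inch '[{"slide":[0.029,0,-0.006],"angular":[0,0,0],"claw":-1},{"slide":[0.051,0,-0.003],"angular":[0,0,0],"claw":-1},{"slide":[0.073,0,0.003],"angular":[0,0,0],"claw":-1},{"slide":[0.094,0,0.012],"angular":[0,0,0],"claw":-1},{"slide":[0.115,0,0.021],"angular":[0,0,0],"claw":-1},{"slide":[0.134,0,0.034],"angular":[0,0,0],"claw":-1},{"slide":[0.151,0,0.048],"angular":[0,0,0],"claw":-1},{"slide":[0.168,0,0.064],"angular":[0,0,0],"claw":-1},{"slide":[0.182,0,0.081],"angular":[0,0,0],"claw":-1},{"slide":[0.195,0,0.099],"angular":[0,0,0],"claw":-1}]'
python3 arc.py 85 130 10 .048 -1 20; python3 tin.py scene
```

```text
time: 14.0
position: [0.5117, 0.0726, 0.1683]
tool_rot: [0.115, 3.137, 0.008]
ft_force: [2.9, -0.5, 4.2]
grip_width: 0.003
grip_force: 1.8
t 14.0 tip [-0.0454  0.0008  0.1573] F [ 2.9 -0.3  4.2] rv [-0.3 -0.1  0.2]
(np.float64(-0.045), 0, np.float64(0.1611), -20.0) [ 0.013 -0.003 -0.012] [ 0.008 -0.662 -0.008]
(np.float64(-0.048), 0, np.float64(0.1562), -20.0) [ 0.025 -0.003  0.007] [ 0.008 -0.662 -0.008]
(np.float64(-0.0505), 0, np.float64(0.1512), -20.0) [ 0.035 -0.003  0.027] [ 0.008 -0.662 -0.008]
(np.float64(-0.0524), 0, np.float64(0.1459), -20.0) [ 0.043 -0.003  0.048] [ 0.008 -0.662 -0.008]
(np.float64(-0.0538), 0, np.float64(0.1404), -20.0) [ 0.049 -0.003  0.07 ] [ 0.008 -0.662 -0.008]
(np.float64(-0.0547), 0, np.float64(0.1349), -20.0) [ 0.052 -0.003  0.092] [ 0.008 -0.662 -0.008]
(np.float64(-0.0557), 0, np.float64(0.1308), -20.0) [ 0.056 -0.004  0.109] [ 0.008 -0.662 -0.008]
(np.float64(-0.0564), 0, np.float64(0.1267), -20.0) [ 0.059 -0.004  0.125] [ 0.008 -0.662 -0.008]
(np.float64(-0.0568), 0, np.float64(0.1224), -20.0) [ 0.061 -0.004  0.142] [ 0.008 -0.662 -0.008]
(np.float64(-0.0569), 0, np.float64(0.1181), -20.0) [ 0.061 -0.004  0.159] [ 0.008 -0.662 -0.008]
scene 0.41 [-0.074 -0.083  0.007] [0.084 0.076 0.155]
base ((-0.018157958984375, 0.5615158081054688), (171.1644287109375, 171.8513946533203), 89.47469329833984)
```

```bash
python3 -m inch '[{"slide":[0.004,0,-0.013],"angular":[0,-0.22,0],"claw":-1},{"slide":[0.009,0,-0.013],"angular":[0,-0.44,0],"claw":-1},{"slide":[0.013,0,-0.012],"angular":[0,-0.662,0],"claw":-1},{"slide":[0.025,0,0.007],"angular":[0,-0.662,0],"claw":-1},{"slide":[0.035,0,0.027],"angular":[0,-0.662,0],"claw":-1},{"slide":[0.043,0,0.048],"angular":[0,-0.662,0],"claw":-1},{"slide":[0.049,0,0.07],"angular":[0,-0.662,0],"claw":-1},{"slide":[0.052,-0.002,0.092],"angular":[0,-0.662,0],"claw":-1},{"slide":[0.056,-0.002,0.109],"angular":[0,-0.662,0],"claw":-1},{"slide":[0.059,-0.002,0.125],"angular":[0,-0.662,0],"claw":-1}]'
python3 arc.py 120 150 7 .048 -1 30; python3 -c "
from h import *
print(ctrl.get_state()['joint_positions'])"
```

```text
time: 15.1
position: [0.4958, 0.0736, 0.1361]
tool_rot: [0.104, 2.798, -0.012]
ft_force: [-6.8, 1.4, 6.2]
grip_width: 0.002
grip_force: 4.3
t 15.1 tip [-0.0577  0.0006  0.1257] F [-6.9  0.9  6.2] rv [ -0.2 -19.6   0.3]
(np.float64(-0.0556), 0, np.float64(0.1252), -30.0) [ 0.001 -0.002  0.006] [ 0.004 -0.348 -0.01 ]
(np.float64(-0.0559), 0, np.float64(0.1211), -30.0) [ 0.007 -0.002  0.021] [ 0.004 -0.348 -0.01 ]
(np.float64(-0.0558), 0, np.float64(0.1169), -30.0) [ 0.013 -0.003  0.037] [ 0.004 -0.348 -0.01 ]
(np.float64(-0.0555), 0, np.float64(0.1126), -30.0) [ 0.017 -0.003  0.053] [ 0.004 -0.348 -0.01 ]
(np.float64(-0.0548), 0, np.float64(0.1083), -30.0) [ 0.02  -0.003  0.07 ] [ 0.004 -0.348 -0.01 ]
(np.float64(-0.0538), 0, np.float64(0.104), -30.0) [ 0.022 -0.003  0.088] [ 0.004 -0.348 -0.01 ]
(np.float64(-0.0524), 0, np.float64(0.0998), -30.0) [ 0.023 -0.003  0.106] [ 0.004 -0.348 -0.01 ]
[-0.25156265 -0.14943926 -0.02743033  2.20483521  0.15606121  0.76905797
  1.12213603]
```

```bash
python3 arc.py 125 150 6 .048 -1 20; python3 tin.py scene; python3 -c "
import cv2;a=cv2.imread('pics/xscene.png')[60:300,180:440];cv2.imwrite('pics/x4.png',cv2.resize(a,None,fx=2,fy=2))"
```

```text
t 15.1 tip [-0.0577  0.0006  0.1257] F [-6.9  0.9  6.2] rv [ -0.2 -19.6   0.3]
(np.float64(-0.0568), 0, np.float64(0.1224), -20.0) [ 0.001 -0.002  0.014] [ 0.005 -0.014 -0.01 ]
(np.float64(-0.0569), 0, np.float64(0.1181), -20.0) [ 0.008 -0.002  0.03 ] [ 0.005 -0.014 -0.01 ]
(np.float64(-0.0566), 0, np.float64(0.1137), -20.0) [ 0.012 -0.003  0.047] [ 0.005 -0.014 -0.01 ]
(np.float64(-0.0559), 0, np.float64(0.1093), -20.0) [ 0.016 -0.003  0.064] [ 0.005 -0.014 -0.01 ]
(np.float64(-0.0549), 0, np.float64(0.1049), -20.0) [ 0.018 -0.003  0.082] [ 0.005 -0.014 -0.01 ]
(np.float64(-0.0535), 0, np.float64(0.1005), -20.0) [ 0.018 -0.003  0.101] [ 0.005 -0.014 -0.01 ]
scene 0.84 [-0.059 -0.028  0.094] [0.071 0.029 0.179]
base ((0.5899200439453125, 0.06735992431640625), (170.5699462890625, 171.7135467529297), 89.89102935791016)
```

View pics/x4.png

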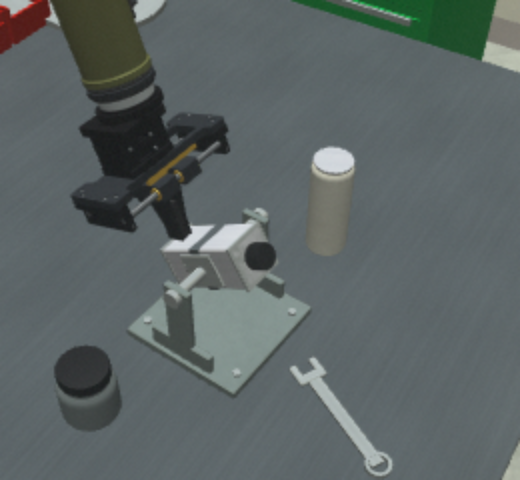

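The tin is past horizontal on the way back, cap at (258,256) pointing to +x and rising, the finger near the bottom end. Continuing.

```bash
python3 -m inch '[{"slide":[0,0,0.014],"angular":[0,0,0],"claw":-1},{"slide":[-0.002,0,0.03],"angular":[0,0,0],"claw":-1},{"slide":[0,0,0.047],"angular":[0,0,0],"claw":-1},{"slide":[0.004,0,0.064],"angular":[0,0,0],"claw":-1},{"slide":[0.009,0,0.082],"angular":[0,0,0],"claw":-1},{"slide":[0.014,0,0.101],"angular":[0,0,0],"claw":-1},{"slide":[0.014,0,0.101],"angular":[0,0,0],"claw":-1}]'
python3 arc.py 140 165 6 .048 -1 20; python3 tin.py scene;python3 -c "
from h import *
print(ctrl.get_state()['joint_positions'])"
```

```text
time: 15.9
position: [0.501, 0.073, 0.1103]
tool_rot: [0.104, 2.798, -0.013]
ft_force: [-4.3, 1.7, -0.1]
grip_width: 0.007
grip_force: 1.8
t 15.9 tip [-0.0525  0.0004  0.0999] F [-4.4  1.4 -0.1] rv [ -0.2 -19.6   0.3]
(np.float64(-0.0559), 0, np.float64(0.1093), -20.0) [ 0.001 -0.001 -0.04 ] [ 0.004 -0.014 -0.009]
(np.float64(-0.0549), 0, np.float64(0.1049), -20.0) [ 0.003 -0.002 -0.022] [ 0.004 -0.014 -0.009]
(np.float64(-0.0535), 0, np.float64(0.1005), -20.0) [ 0.003 -0.002 -0.004] [ 0.004 -0.014 -0.009]
(np.float64(-0.0518), 0, np.float64(0.0962), -20.0) [ 0.003 -0.002  0.015] [ 0.004 -0.014 -0.009]
(np.float64(-0.0496), 0, np.float64(0.092), -20.0) [ 0.    -0.002  0.034] [ 0.004 -0.014 -0.009]
(np.float64(-0.047), 0, np.float64(0.0879), -20.0) [-0.004 -0.002  0.053] [ 0.004 -0.014 -0.009]
scene 0.6 [-0.04  -0.028  0.067] [0.05  0.028 0.201]
base ((-0.17926025390625, 0.4277191162109375), (171.0651092529297, 171.59413146972656), 89.76602935791016)
[-0.24890554 -0.10495856 -0.02608585  2.22368082  0.16893186  0.7049028
  1.10994761]
```

```bash
python3 -m inch '[{"slide":[0.004,0,0.0],"angular":[0,-0.17,0],"claw":-1},{"slide":[0.008,0,0.002],"angular":[0,-0.34,0],"claw":-1},{"slide":[0.008,0,0.002],"angular":[0,-0.34,0],"claw":-1}]'
python3 arc.py 150 180 7 .048 -1 30; python3 -c "
from h import *
print(ctrl.get_state()['joint_positions'])"
```

```text
time: 16.3
position: [0.4985, 0.0724, 0.1092]
tool_rot: [0.095, 2.616, -0.022]
ft_force: [-0.4, -0.4, -0.2]
grip_width: 0.004
grip_force: 0.0
t 16.3 tip [-0.0531 -0.0004  0.0996] F [-0.3 -0.4 -0.2] rv [ -0.1 -30.    0.2]
(np.float64(-0.0524), 0, np.float64(0.0998), -30.0) [-0.003  0.002  0.001] [ 0.002  0.001 -0.006]
(np.float64(-0.0506), 0, np.float64(0.0956), -30.0) [-0.     0.002  0.019] [ 0.002  0.001 -0.006]
(np.float64(-0.0485), 0, np.float64(0.0916), -30.0) [0.    0.002 0.037] [ 0.002  0.001 -0.006]
(np.float64(-0.046), 0, np.float64(0.0876), -30.0) [-0.     0.002  0.056] [ 0.002  0.001 -0.006]
(np.float64(-0.0431), 0, np.float64(0.0839), -30.0) [-0.003  0.002  0.074] [ 0.002  0.001 -0.006]
(np.float64(-0.0398), 0, np.float64(0.0803), -30.0) [-0.007  0.002  0.094] [ 0.002  0.001 -0.006]
(np.float64(-0.0362), 0, np.float64(0.077), -30.0) [-0.013  0.002  0.112] [ 0.002  0.001 -0.006]
[-0.22456393 -0.19876301 -0.10511061  2.3683494   0.36547768  0.51124542
  0.88715353]
```

```bash
python3 -m inch '[{"slide":[-0.002,0,0.01],"angular":[0,0,0],"claw":-1},{"slide":[0,0,0.019],"angular":[0,0,0],"claw":-1},{"slide":[0,0,0.037],"angular":[0,0,0],"claw":-1},{"slide":[0,0,0.056],"angular":[0,0,0],"claw":-1},{"slide":[-0.003,0,0.074],"angular":[0,0,0],"claw":-1},{"slide":[-0.007,0,0.094],"angular":[0,0,0],"claw":-1},{"slide":[-0.011,0,0.106],"angular":[0,0,0],"claw":-1},{"slide":[-0.011,0,0.106],"angular":[0,0,0],"claw":-1}]'
python3 -m inch '[{"slide":[-0.0035,0,0.002],"angular":[0,0,0],"claw":-1},{"slide":[-0.0035,0,0.002],"angular":[0,0,0],"claw":-1}]'
python3 -c "
from h import *
rows()
print(ctrl.get_state()['joint_positions'])"; python3 tin.py scene
```

```text
time: 17.1
position: [0.5146, 0.0719, 0.0887]
tool_rot: [0.099, 2.62, -0.023]
ft_force: [-25.9, 2.4, 16.2]
grip_width: 0.007
grip_force: 12.7
time: 17.3
position: [0.5148, 0.0719, 0.0886]
tool_rot: [0.099, 2.622, -0.024]
ft_force: [-31.8, 2.5, 23.2]
grip_width: 0.005
grip_force: 16.5
t 17.3 tip [-0.0368  0.0002  0.079 ] F [-31.9   0.3  23.2] rv [ -0.  -29.7   0.3]
[-0.20801701 -0.12036761 -0.10828605  2.35124578  0.4086986   0.4585082
  0.84997704]
scene 0.92 [-0.027 -0.028  0.066] [0.029 0.028 0.205]
base ((0.3253936767578125, 0.3735504150390625), (170.98605346679688, 170.74978637695312), 89.79329681396484)
```

The tin is on its stop and the push is firm (32 N), so I back off at once and measure.

```bash
python3 -m inch '[{"slide":[0.02,0,-0.012],"angular":[0,0,0],"claw":-1},{"slide":[0.08,0,-0.05],"angular":[0,0.1,0],"claw":-1},{"slide":[0.16,0,-0.1],"angular":[0,0.3,0],"claw":-1},{"slide":[0.2,0,-0.25],"angular":[0,0.5,0],"claw":-1},{"slide":[0.2,0,-0.45],"angular":[0,0.5,0],"claw":-1},{"slide":[0.2,0,-0.45],"angular":[0,0.5,0],"claw":-1},{"slide":[0.2,0,-0.45],"angular":[0,0.5,0],"claw":-1}]'
python3 - <<'E'
from h import *
rows()
for c in("scene","top")*2:
    im=ctrl.get_image(c);save(im,"e"+c);s=Rs.inv().apply(cloud(im).reshape(-1,3)-C)
    k=s[(abs(s[:,0])<.03)&(abs(s[:,1])<.03)&(s[:,2]>.196)];print(c,"cap",np.median(k,0).round(4))
    t=s[(s[:,2]>.172)&(s[:,2]<.193)&(abs(s[:,0])<.026)&(abs(s[:,1])<.026)&(np.hypot(s[:,0],s[:,1])>.019)]
    A=np.c_[t[:,:2],np.ones(len(t))];w=np.ones(len(t),bool)
    for _ in range(8):
        p=np.linalg.lstsq(A[w],t[w,2],rcond=None)[0];w=abs(A@p-t[:,2])<.003
    print("slope",np.degrees(np.arctan(p[:2])).round(2))
    f=s[(abs(s[:,1])<.024)&(s[:,2]>.09)&(s[:,2]<.175)&(abs(s[:,0]-.028)<.01)]
    if len(f)>60: print("side",np.degrees(np.arctan(np.polyfit(f[:,2],f[:,0],1)[0])).round(2))
    b=s[(s[:,2]>.009)&(s[:,2]<.018)&(abs(s[:,:2]).max(1)<.1)];print(cv2.minAreaRect((b[:,:2]*1000).astype(np.float32)))
a=cv2.imread('pics/escene.png')[60:300,180:440];cv2.imwrite('pics/x5.png',cv2.resize(a,None,fx=2,fy=2))
E
```

```text
time: 18.1
position: [0.422, 0.0797, 0.1632]
tool_rot: [0.107, 2.873, -0.005]
ft_force: [0.7, -0.4, -0.2]
grip_width: 0.007
grip_force: 0.0
t 18.1 tip [-0.1325  0.0016  0.1525] F [ 0.7 -0.3 -0.2] rv [ -0.3 -15.3   0.3]
scene cap [ 0.002  -0.0021  0.2041]
slope [ 0.17 -0.46]
side -0.14
((-0.04772186279296875, 0.20687103271484375), (172.0612030029297, 171.23593139648438), 0.04582986608147621)
top cap [-7.000e-04  2.000e-04  2.055e-01]
slope [0.01 0.14]
((-0.2936248779296875, -0.187164306640625), (170.03604125976562, 170.0879364013672), 89.87339782714844)
scene cap [ 0.0023 -0.0024  0.2042]
slope [0.   0.03]
side -0.07
((0.015533447265625, 0.41576385498046875), (170.70846557617188, 171.9571990966797), 0.022636134177446365)
top cap [-6.000e-04  2.000e-04  2.056e-01]
slope [-0.21  0.21]
((-0.29572296142578125, -0.1778717041015625), (170.16067504882812, 170.1822052001953), 89.83625030517578)
```

View pics/x5.png

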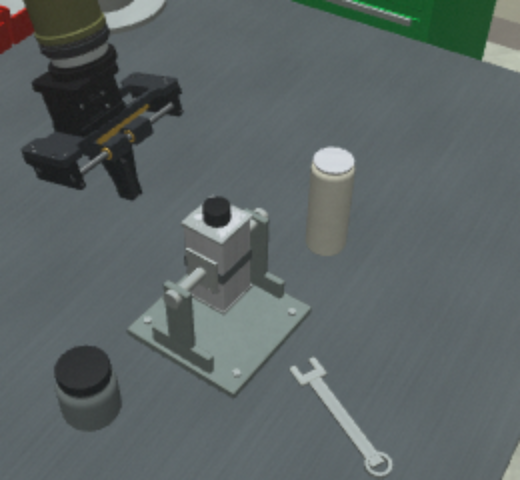

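The tin is upright, cap on top at (217,212), the stand hasn't moved and the arm is clear.

```bash
python3 -c "
from bench import ctrl
print(ctrl.close_job())"
```

```text
the job is handed in; nothing more can be done
None
```

The job is handed in: the tin stood upside down and untouched for about 3.5 s and is back upright to within about 0.3°, with the stand in place to under 1 mm and the bystanders untouched; the last push onto the upright stop reached about 40 N at the wrist (limit 120 N), and no verdict was shown.

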